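# Stand the ticket up and hold a spring clip open over its edge

### The job

The job ticket on the aluminium stand is leaning back: swing the stand's back plate up until the ticket is upright and let it stay there by itself. Then take the yellow spring clip by its two handles off the rim of the ticket box, squeeze it wide open and lower it straight down over the top edge of the ticket in the notch of the back plate, so that I can slip a receipt in beside the ticket. Finish while still holding the clip there, gaping, with the ticket's edge well inside its mouth and neither clip nor fingers touching the ticket or the stand, and leave the glue stick and the thread spools alone.

Things in the scene. Friction and masses are not known exactly. Their poses are not given: they have to be found in the camera images.
- stand: tilting ticket stand on the counter, fixed in place: dark foot 120 x 130 x 11 mm with a friction hinge 40 mm above the counter. Origin: on the counter, 4 mm in front of the hinge axis. x points to its back (away from the ticket's printed face), y along the hinge, z up
- board (a joint): lean of the back plate with its ticket (rad): 0 upright, positive leans back to the stand's +x; -0.35 to 0.95. Friction hinge (2 to 4 N at the top edge moves it), stays where left, no stop at upright. Aluminium plate 150 mm wide, 4 mm thick, top 124 mm above the hinge; a notch 68 mm wide, 50 mm deep in the middle of its top leaves a shoulder 41 mm wide at each side
- ticket_edge (a point): middle of the top edge of the cream ticket (126 mm wide, 3 mm thick, fixed against the plate's front), 112 mm above the hinge when upright, 12 mm below the shoulders' top; moves with the plate. Behind it is the notch, whose floor is 38 mm below this edge. Axes: x through the ticket to the back, y along the edge, z up the ticket
- plate_left (a point): middle of the top edge of the back plate's shoulder at the stand's +y side, 54 mm from the notch's middle
- plate_right (a point): the same on the stand's -y side
- ticket_box: open pale wooden box, 100 x 120 x 70 mm (x, y, z), walls 4 mm, fixed; filed tickets fill its back part to about the rim. Origin under its centre; its front wall, which carries the clip, is at x = -48 mm (middle of the wall)
- clip: yellow plastic spring clip, 36 mm wide along y, 73 mm tall, 50 g, biting down on the middle part of the box's front rim, handles up. Origin on its pivot (11 mm thick, resting on the rim); z up to the handles, y along the pivot, x is the way the jaws open
- clip_back (a joint): opening of the clip's lever on its +x side (rad): about 0 biting on the box rim, 0.26 fully squeezed (solid stop). The spring takes about 5 N per finger at first and 10 N at the stop
- clip_front (a joint): the same for the lever on its -x side; the two move alike
- clip_grip (a point): point midway between the handles, 26 mm above the pivot, where to squeeze them along the clip's x. The handles are plates from 3 to 39 mm above the pivot; over their outsides closed they are 41 mm wide at the top, 35 mm here; fully squeezed they stand parallel, 22 mm over the outsides
- clip_mouth (a point): middle of the mouth, level with the jaw tips, 34 mm below the pivot. Jaws end in rubber lips 8 mm high; fully squeezed the clear gap is 17 to 21 mm at the lips and at least 16 mm above them
- glue_stick: glue stick with red cap, 26 x 26 x 88 mm, loose bystander; origin under its centre
- red_spool: red thread spool, 29 x 29 x 46 mm, loose bystander; origin under its centre
- white_spool: white thread spool, 29 x 29 x 46 mm, loose bystander; origin under its centre
Not all that is in view belongs to the job. There is more than one size of the clip; the job needs the middle-sized.

How it is judged:
On the way, in this order (a step that is already met when the one before it is completed fails the run):
1. the plate with the ticket stands upright (within 0.1 rad), still and let go, the clip not yet taken (value of joint board between -0.1 and 0.1 rad and velocity of joint board between -0.05 and 0.05 rad/s and contact force between the fingers and stand below 0.2 N and height (world z) of clip below 0.1 m), for 0.3 s.
2. the clip is squeezed open in the fingers and lifted off the box (value of joint each of clip_back, clip_front above 0.2 rad and contact force between the fingers and clip above 2 N and contact force between clip and ticket_box below 0.1 N and height (world z) of clip above 0.125 m), for 0.2 s.
At the end, for the whole second after the job is handed in: Plate within 0.1 rad of upright; clip held still in the fingers, both levers over 0.2 rad open; ticket edge's middle 8 to 28 mm below the pivot, within 7 mm of mid-gape and 14 mm along the edge, square within 0.25 rad; clip touches neither stand nor box, fingers not the stand (value of joint board between -0.1 and 0.1 rad and value of joint each of clip_back, clip_front above 0.2 rad and contact force between the fingers and clip above 2 N and z of ticket_edge in the frame of clip between -0.028 and -0.008 m and x of ticket_edge in the frame of clip between -0.007 and 0.007 m and y of ticket_edge in the frame of clip between -0.014 and 0.014 m and angle between the x axis of clip and the x axis of ticket_edge, either way round below 0.25 rad and contact force between each of clip, the fingers and stand below 0.3 N and contact force between clip and ticket_box below 0.1 N and linear speed of clip below 0.02 m/s); the arm keeps its last pose, push and grip.
It fails at once if the glue stick or a thread spool was pushed away (more than 25 mm) (distance of any of glue_stick, red_spool, white_spool from where it was at the start of the episode above 0.025 m).
It fails at once if the clip was rammed into the ticket or the stand (more than 12 N) (contact force between clip and stand above 12 N).
It fails at once if the clip was dropped onto the counter (height (world z) of clip below 0.05 m).
It also fails if it takes over 58 s, if anything falls off the work surface, if the arm or the gripper's body presses on something with over 40 N, if the wrist force passes 120 N, or if a joint passes its speed limit or range.

### The arm

A 7-joint arm with a two-finger parallel gripper is mounted at the origin on the work surface; the furniture and walls round the work are solid. World frame = base frame: x ahead of the robot, y to its left, z up, the work surface at z = 0. Lengths are in m, angles in rad, forces in N, time in s.
With the tool pointing down it reaches from about 0.4 to 0.85 m from the base axis. Payload 4.5 kg.
Tool frame: the origin (TCP) lies where the fingers leave the gripper's body, on its centre line; the fingertips stand 64 mm ahead of it and the grasp point (between the pads) lies 45 mm ahead of it; z points along the fingers, y is the line along which they close (so a half turn about z gives the same grasp; the last joint's range is limited). The gripper opens to 88 mm and grips with 3 to 60 N. Pads are 18 mm wide; open, the fingers measure 123 mm over their backs; the gripper's body (75 mm by 187 mm) begins 45 mm behind the grasp point.
Start: joints at [-1.254, 0.689, -0.195, 1.565, 0.157, 0.902, -0.215], TCP at [0.174, 0.6, 0.303] pointing down, gripper open.
Joint ranges: [-3.01, 3.01], [-0.46, 2.08], [-1.47, 1.51], [0.13, 2.56], [-1, 4.14], [0.04, 2.09], [-2.66, 2.66]. Speed limits (rad/s): [2.57, 2.57, 3.14, 3.14, 3.14, 3.14, 3.14].

### API

Orientations are given as a unit quaternion [x, y, z, w].
In Python, from plant import r gives the robot as it stands.
- The arm moves only by the tool play_rows, never from a script. Its arguments are lists of equal length, an entry for each row: "translation": the shift along the tool's x, y, z in m, a list of three; "delta_rot": the turn, a rotation vector about the tool's x, y, z in degrees, a list of three; "grip": the opening, from -1 (shut) to 1 (fully open). In form: {"translation": [[x, y, z], ...], "delta_rot": [[rx, ry, rz], ...], "grip": [grip, ...]}. A call has 1 to 20 rows; each row shifts and turns the commanded pose from where the row before left it, along the tool's axes as they then stand; what a row does not reach is not made up. A row lasts 1/8 s, in which the tool goes at most 62.5 mm and 10.7 degrees, less where a joint would pass 70% of its speed; a pose out of reach is approached as far as the arm can. A call with a gripper value outside its range is refused whole. The fingers move at their own pace and stop on an object; "squeeze" is the grip in N (left out, the last holds). Time passes only in rows, so rows that do not move let the fingers close. It gives the time, the measured TCP pose, the force, the opening and the grip force at its end, in the units of the state.
- r.get_state(): the state, without advancing time (a new reading comes with each control period).
- r.snapshot(name): name is "scene" or "top" or "wrist"; returns the picture (384x512x3 uint8, blue, green, red); there is no depth.
- r.get_calibration(name): a dict with "intrinsics" (3x3 intrinsics, pixels), "eye" and "rotation" of the camera in the world. Camera axes: x right, y up, looking along -z (the intrinsics and any distortion apply to the point x, -y, -z); pixel columns grow to the right and rows downward; lengths in m; the calibration is good to about 2 mm. A picture is of the moment at which its call begins: read the wrist's pose just before it. get_calibration takes no time and is no camera call; for the wrist camera it gives the pose at the moment of the call.
- r.finish_job(): hands the job in; it is judged then, once.
Trained networks look in the newest picture that a camera, given by its name, has taken for a name from the list of things; names that differ only in an ending like _2 or _b are one class to them, and where a whole thing is asked for, a point or a joint stands for the part that bears it (a point fixed in the world has none). Each returns a list of dicts, best first, with "confidence" (0 to 1); they miss things now and then, are a little off and sometimes report something else, mostly with a low value. They report only what shows in the picture. A call takes as long as a camera call. They do not tell look-alikes from the thing itself.
- r.look_for(camera, target): "point" ([x, y, z] in m, in world coordinates, good to about 4 mm: the middle of the surface that is visible of it).
- r.silhouettes(camera, target): "pixels" (384x512 bool, what is visible of it).
The state is a dict: "clock": time; "q": joint angles; "qd": joint speeds; "joint_torque": joint torques, N m; "tool_pos": TCP position; "eef_rot": TCP orientation; "contact_force": force on the tool from outside, world axes, zero at the start; "moment": the same for the moment, N m; "opening": opening from 0.0 (shut) to 1.0 (fully open); "finger_force": force on a finger pad.
Only numpy, scipy, OpenCV 4.12 (cv2) and the standard library are available. Lean on these libraries where they do the work, as an engineer would, in place of code of your own. Each camera call takes 0.05 s, during which the arm holds its last target. There are 200 camera calls.

## Working session

There is one attempt and no reset: what is moved stays moved. The work goes in short steps, Python scripts to look and compute and a tool call to move; the robot and the scene stay as the last step left them, time stands still between calls to the robot, and variables do not carry over. Pictures are saved under pics/ and viewed, at most 10 in all, crops included, and the job is handed in when it is done.

Besides the shell and the picture viewer there is one more tool, called after "Call:" as name(argument=value, ...) on one line, values as JSON. play_rows: Moves the arm, as the interface text tells. Its arguments: {"type":"object","properties":{"translation":{"type":"array","items":{"type":"array","items":{"type":"number"}}},"delta_rot":{"type":"array","items":{"type":"array","items":{"type":"number"}}},"grip":{"type":"array","items":{"type":"number"}},"squeeze":{"type":"number"}},"required":["translation","delta_rot","grip"]}

```bash
mkdir -p pics; ls
cat > h.py <<'E'
import numpy as np, cv2
from plant import r
from scipy.spatial.transform import Rotation as R
def snap(n,f):
    im=r.snapshot(n); cv2.imwrite('pics/'+f+'.png',im); return im
def proj(n,p,cal=None):
    c=cal or r.get_calibration(n); q=np.array(c['rotation']).T@(np.array(p,float)-c['eye'])
    u=np.array(c['intrinsics'])@np.array([q[0],-q[1],-q[2]]); return u[:2]/u[2]
def ray(n,uv,cal=None):
    c=cal or r.get_calibration(n); d=np.linalg.inv(c['intrinsics'])@np.array([uv[0],uv[1],1.])
    d=np.array(c['rotation'])@np.array([d[0],-d[1],-d[2]]); return np.array(c['eye']),d/np.linalg.norm(d)
def tri(rays):
    A=sum(np.eye(3)-np.outer(d,d) for e,d in rays); b=sum((np.eye(3)-np.outer(d,d))@e for e,d in rays)
    return np.linalg.solve(A,b)
def rel(pos,Rm=None):
    "shift in tool axes to bring TCP to pos"
    s=r.get_state(); T=R.from_quat(s['eef_rot']); return T.inv().apply(np.array(pos)-s['tool_pos'])
E
python3 - <<'E'
from h import *
np.set_printoptions(precision=4,suppress=True)
a=snap('scene','s0');b=snap('top','t0')
cv2.imwrite('pics/st.png',np.vstack([a,b])[:, :])
for n in ['scene','top']:
    c=r.get_calibration(n);print(n,c)
    for t in ['stand','board','ticket_edge','plate_left','plate_right','ticket_box','clip','clip_grip','clip_mouth','glue_stick','red_spool','white_spool']:
        print(t,[(np.round(d['point'],3),round(d['confidence'],2)) for d in r.look_for(n,t)])
print(r.get_state())
E
```

```text
pics
scene {'intrinsics': array([[369.3505,   0.    , 254.7662],
       [  0.    , 369.3505, 189.8622],
       [  0.    ,   0.    ,   1.    ]]), 'eye': array([-0.0204, -0.4837,  0.484 ]), 'rotation': array([ 0.5063, -0.2067, -0.3228,  0.7725])}
stand [(array([ 0.511, -0.106,  0.071]), 0.78), (array([0.46 , 0.174, 0.088]), 0.4)]
board [(array([ 0.521, -0.1  ,  0.097]), 0.64)]
ticket_edge [(array([ 0.522, -0.098,  0.095]), 0.74)]
plate_left [(array([ 0.52 , -0.102,  0.096]), 0.65)]
plate_right []
ticket_box [(array([0.511, 0.132, 0.046]), 0.86)]
clip [(array([0.463, 0.172, 0.088]), 0.76), (array([0.396, 0.144, 0.032]), 0.65), (array([0.518, 0.307, 0.068]), 0.59)]
clip_grip [(array([0.517, 0.309, 0.069]), 0.89), (array([0.461, 0.176, 0.086]), 0.69), (array([0.399, 0.147, 0.031]), 0.62)]
clip_mouth [(array([0.395, 0.149, 0.031]), 0.81), (array([0.46 , 0.175, 0.095]), 0.75), (array([0.517, 0.311, 0.068]), 0.65)]
glue_stick [(array([ 0.41 , -0.034,  0.053]), 0.82)]
red_spool [(array([0.579, 0.112, 0.026]), 0.55)]
white_spool [(array([0.608, 0.168, 0.045]), 0.59)]
top {'intrinsics': array([
[... 932 characters left out ...]
0.086]), 0.63), (array([0.587, 0.117, 0.047]), 0.46), (array([ 0.422, -0.026,  0.094]), 0.32)]
white_spool [(array([0.528, 0.179, 0.014]), 0.69), (array([0.607, 0.176, 0.048]), 0.49)]
{'clock': 1.3, 'q': array([-1.2542,  0.6891, -0.1946,  1.5653,  0.1573,  0.9025, -0.2151]), 'qd': array([ 0.0003, -0.0004, -0.0025,  0.0022, -0.001 ,  0.0002,  0.    ]), 'joint_torque': array([  0.0003, -52.7507,  -1.2676, -15.3745,  -0.0521,  -0.0007,
         0.    ]), 'tool_pos': array([0.1744, 0.6002, 0.3027]), 'eef_rot': array([0.1409, 0.99  , 0.    , 0.    ]), 'contact_force': array([ 0.4001,  0.1464, -0.49  ]), 'moment': array([0.0375, 0.0136, 0.0187]), 'finger_force': 0.0, 'opening': 1.0029075054619634}
```

```bash
cd pics; python3 -c "
import cv2,numpy as np
a=cv2.imread('s0.png');b=cv2.imread('t0.png')
cv2.imwrite('s0b.png',cv2.resize(a,(800,600)));cv2.imwrite('t0b.png',cv2.resize(b,(800,600)))"
```

```text
(no output)
```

View pics/s0b.png

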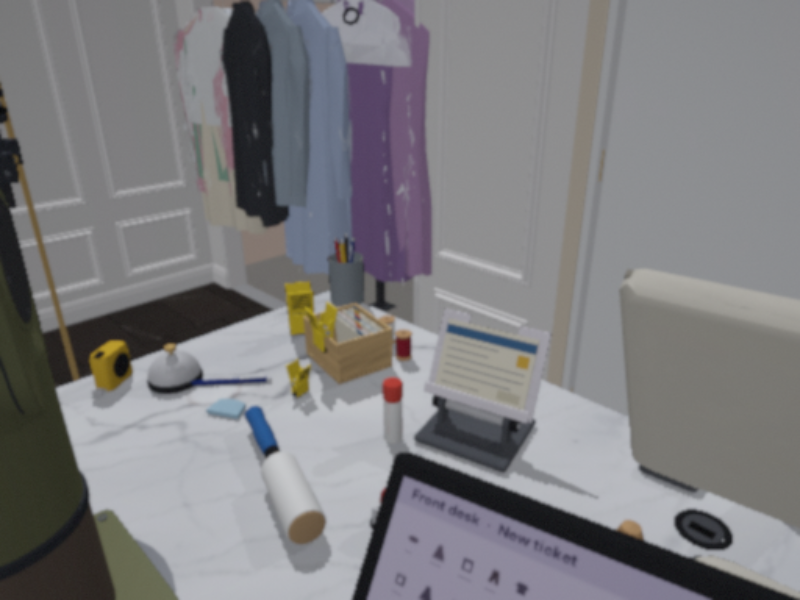

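View pics/t0b.png

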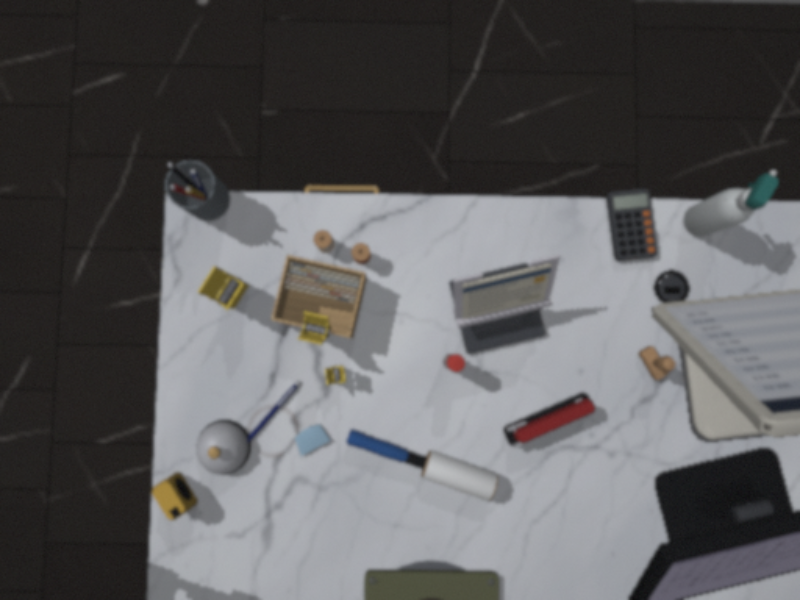

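The middle clip is the one on the box rim at (0.468, 0.178), 800x600 top-picture pixel (315, 328). The smaller clip lies in front of the box and the larger one to its left. The stand, at top (505, 300), leans back, and the glue stick is at top (455, 362).

```bash
sed -i "s/np.array(c\['rotation'\])/RM(c)/g" h.py
cat >> h.py <<'E'
def RM(c): return R.from_quat(c['rotation']).as_matrix()
E
python3 - <<'E'
from h import *
s=r.get_state();c=r.get_calibration('wrist');T=R.from_quat(s['eef_rot'])
print('cam in tool',T.inv().apply(c['eye']-s['tool_pos']),(T.inv()*R.from_quat(c['rotation'])).as_matrix().round(3),c['intrinsics'])
print(T.as_matrix().round(3)); print(rel([0.43,0.28,0.33]),rel([0.43,0.05,0.33]))
E
```

```text
cam in tool [ 0.07919127 -0.00022169 -0.08277819] [[-0.     0.952  0.305]
 [ 1.     0.001 -0.001]
 [-0.001  0.305 -0.952]] [[298.7557769   0.        253.9429827]
 [  0.        298.7557769 192.7154238]
 [  0.          0.          1.       ]]
[[-0.96   0.279  0.   ]
 [ 0.279  0.96   0.   ]
 [-0.     0.    -1.   ]]
[-0.33480459 -0.23616529 -0.02728949] [-0.3989783  -0.45703117 -0.02730489]
```

Call:
play_rows(translation=[[-0.034, -0.036, -0.003], [-0.034, -0.036, -0.003], [-0.034, -0.036, -0.003], [-0.034, -0.036, -0.003], [-0.034, -0.036, -0.003], [-0.034, -0.036, -0.003], [-0.034, -0.036, -0.003], [-0.034, -0.036, -0.003], [-0.034, -0.036, -0.003], [-0.034, -0.036, -0.003], [0, 0, 0], [0, 0, 0], [0, 0, 0], [0, 0, 0], [0, 0, 0], [0, 0, 0], [0, 0, 0], [0, 0, 0], [0, 0, 0]], delta_rot=[[0, 0, 0], [0, 0, 0], [0, 0, 0], [0, 0, 0], [0, 0, 0], [0, 0, 0], [0, 0, 0], [0, 0, 0], [0, 0, 0], [0, 0, 0], [0, 0, 10], [0, 0, 10], [0, 0, 10], [0, 0, 10], [0, 0, 10], [0, 0, 10], [0, 0, 10], [0, 0, 3.8], [0, 0, 0]], grip=[1, 1, 1, 1, 1, 1, 1, 1, 1, 1, 1, 1, 1, 1, 1, 1, 1, 1, 1])

```text
clock: 3.68
tool_pos: [0.4005, 0.1598, 0.3329]
eef_rot: [0.707, 0.707, 0.0, 0.0]
contact_force: [0.4, 0.4, 0.0]
opening: 0.999
finger_force: 0.0
```

Run:
```python
from h import *
s=r.get_state();print(s['q'].round(2),s['tool_pos'],R.from_quat(s['eef_rot']).as_matrix().round(3))
im=snap('wrist','w1'); cv2.imwrite('pics/w1b.png',cv2.resize(im,(800,600)))
for t in ['board','ticket_edge','plate_left','plate_right','ticket_box','clip','clip_grip','glue_stick']:
    print(t,[(np.round(d['point'],3),round(d['confidence'],2)) for d in r.look_for('wrist',t)])
```

```text
[-0.57  0.4   0.13  2.09 -0.08  0.66 -0.39] [0.40046825 0.15980686 0.33285147] [[-0.001  1.     0.   ]
 [ 1.     0.001  0.   ]
 [ 0.     0.    -1.   ]]
board [(array([ 0.521, -0.066,  0.106]), 0.93)]
ticket_edge [(array([ 0.515, -0.068,  0.105]), 0.65)]
plate_left [(array([ 0.522, -0.065,  0.101]), 0.75), (array([ 0.423, -0.014,  0.046]), 0.69), (array([ 0.514, -0.058,  0.058]), 0.21)]
plate_right [(array([ 0.52 , -0.065,  0.104]), 0.8)]
ticket_box [(array([0.526, 0.189, 0.059]), 0.87)]
clip [(array([0.399, 0.147, 0.034]), 0.83), (array([0.479, 0.179, 0.087]), 0.76), (array([0.526, 0.318, 0.05 ]), 0.59)]
clip_grip [(array([0.399, 0.147, 0.033]), 0.98), (array([0.531, 0.315, 0.05 ]), 0.9), (array([0.472, 0.178, 0.093]), 0.56)]
glue_stick [(array([ 0.421, -0.01 ,  0.044]), 0.68)]
```

View pics/w1b.png

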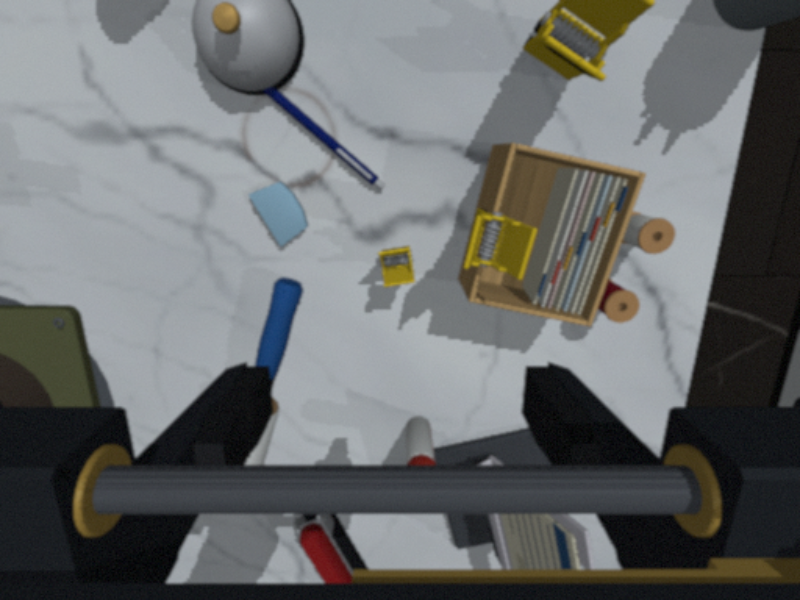

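The wrist picture shows the clip on the box's front wall at (500, 245), with its handles up and its width along the wall. The box corners are at (512,145), (643,173), (590,323) and (465,298). Next I'll view the stand.

Call:
play_rows(translation=[[-0.05, 0.005, 0], [-0.05, 0.005, 0], [-0.05, 0.01, 0], [-0.05, 0.01, 0], [-0.05, 0.01, 0], [-0.05, 0.01, 0], [0, 0, 0], [0, 0, 0]], delta_rot=[[0, 0, 0], [0, 0, 0], [0, 0, 0], [0, 0, 0], [0, 0, 0], [0, 0, 0], [0, 0, 0], [0, 0, 0]], grip=[1, 1, 1, 1, 1, 1, 1, 1])

```text
clock: 5.12
tool_pos: [0.4502, -0.1397, 0.3325]
eef_rot: [0.707, 0.707, 0.0, -0.001]
contact_force: [-0.3, 0.2, -0.9]
opening: 0.997
finger_force: 0.0
```

Run:
```python
from h import *
import pickle
s=r.get_state();print(s['q'].round(2),s['tool_pos'])
cal=r.get_calibration('wrist');pickle.dump(cal,open('w2.pkl','wb'))
im=snap('wrist','w2'); cv2.imwrite('pics/w2b.png',cv2.resize(im,(800,600)))
for t in ['board','ticket_edge','plate_left','plate_right','glue_stick']:
    print(t,[(np.round(d['point'],3),round(d['confidence'],2)) for d in r.look_for('wrist',t)])
a=cv2.imread('pics/s0.png')[185:310,250:370]; cv2.imwrite('pics/sc.png',cv2.resize(a,None,fx=4.8,fy=4.8,interpolation=cv2.INTER_CUBIC))
```

```text
[ 0.13  0.45  0.11  1.98 -0.08  0.71  0.29] [ 0.45018073 -0.1396751   0.33248365]
board [(array([ 0.527, -0.09 ,  0.108]), 0.85)]
ticket_edge [(array([ 0.522, -0.087,  0.106]), 0.56)]
plate_left [(array([ 0.528, -0.086,  0.108]), 0.73)]
plate_right [(array([ 0.525, -0.085,  0.108]), 0.67)]
glue_stick [(array([ 0.425, -0.026,  0.089]), 0.74)]
```

View pics/w2b.png

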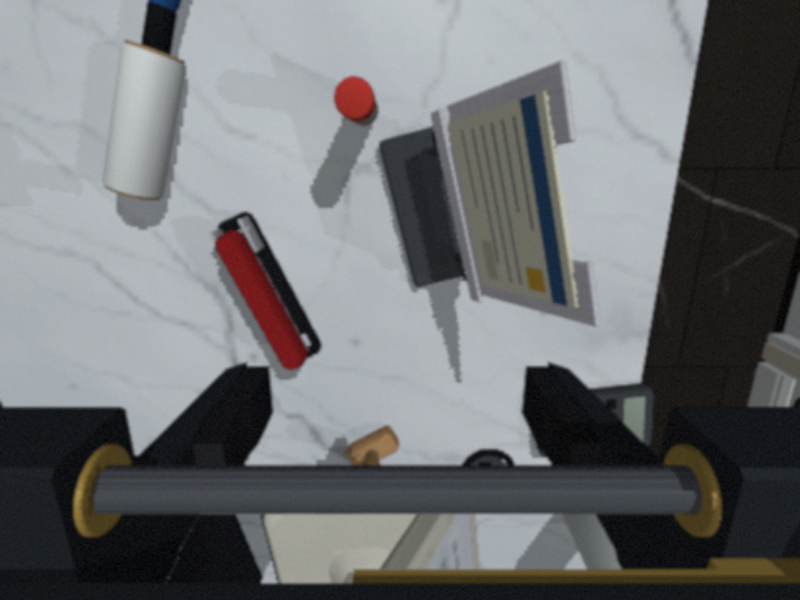

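View pics/sc.png

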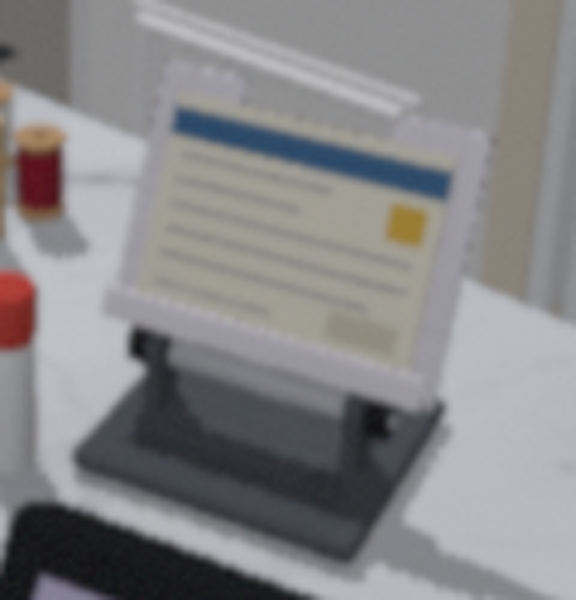

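The stand pictures give these corners. In the wrist view the plate's top corners are (563,62) and (596,325), the notch corners (575,140) and (590,263), and the ticket corners (548,92) and (577,305). The same points are clear in the scene crop. Next I'll fit the stand and box poses.

```bash
cat > fit.py <<'E'
from h import *
import pickle
from scipy.optimize import least_squares
np.set_printoptions(precision=4,suppress=True)
def stand(p,h,y,d):
    x0,y0,t,a=p; X=.004+h*np.sin(a)+d*np.cos(a); Z=.04+h*np.cos(a)-d*np.sin(a)
    return np.array([x0+X*np.cos(t)-y*np.sin(t),y0+X*np.sin(t)+y*np.cos(t),Z])
M=[(.124,.075,0),(.124,-.075,0),(.124,.034,0),(.124,-.034,0),(.112,.063,-.0035),(.112,-.063,-.0035)]
E
python3 - <<'E'
from fit import *
cw=pickle.load(open('w2.pkl','rb'));cs=r.get_calibration('scene')
W=np.array([(563,62),(596,325),(575,140),(590,263),(548,92),(577,305)])*.64
S=np.array([(165,62),(490,130),(243,75),(395,118),(178,100),(453,167)])/4.8+[250,185]
f=lambda p:np.concatenate([np.r_[proj('',stand(p,*m),cw)-w,proj('',stand(p,*m),cs)-q] for m,w,q in zip(M,W,S)])
o=least_squares(f,[.48,-.1,.2,.5],loss='soft_l1');print(o.x,f(o.x).reshape(-1,4).round(1))
for cc,pts in((cw,W),(cs,S)):
    print('tri')
print(np.array([tri([ray('',w,cw),ray('',q,cs)]) for w,q in zip(W,S)]))
p=o.x;np.save('stand.npy',p)
for a in(p[3],0):
    print(a,'edge',stand([*p[:3],a],.112,0,-.0035),'left',stand([*p[:3],a],.124,.054,0))
print(proj('',stand(p,-.0,0,0),cs))
E
```

```text
[ 0.4904 -0.1042  0.2431  0.5262] [[ 0.9 -0.8  0.1 -0.4]
 [ 1.  -0.4  0.6  1.4]
 [-0.3  1.2  1.3  1. ]
 [-0.3 -1.4  0.4 -0.7]
 [-1.7 -0.1  0.4 -2. ]
 [-1.2  0.2  0.5 -2. ]]
tri
tri
[[ 0.5362 -0.0158  0.1465]
 [ 0.5706 -0.1604  0.1508]
 [ 0.5452 -0.0538  0.1496]
 [ 0.5627 -0.1218  0.1464]
 [ 0.5332 -0.0278  0.1327]
 [ 0.5628 -0.1516  0.1343]]
0.5262392979373044 edge [ 0.546  -0.0904  0.1386] left [ 0.5418 -0.0358  0.1472]
0 edge [ 0.4909 -0.1041  0.152 ] left [ 0.4813 -0.0508  0.164 ]
[302.2173 263.6644]
```

Call:
play_rows(translation=[[0, 0, 0], [0, 0, 0], [0.026, 0.028, 0], [0.026, 0.028, 0], [0.027, 0.028, 0], [0, 0, 0.03], [0, 0, 0.03], [0, 0, 0]], delta_rot=[[0, 0, -7], [0, 0, -6.9], [0, 0, 0], [0, 0, 0], [0, 0, 0], [0, 0, 0], [0, 0, 0], [0, 0, 0]], grip=[1, 1, 1, 1, 1, 1, 1, 1])

```text
clock: 6.42
tool_pos: [0.5117, -0.0428, 0.2712]
eef_rot: [0.616, 0.788, -0.001, -0.002]
contact_force: [0.6, 0.1, 0.8]
opening: 1.001
finger_force: 0.0
```

```bash
cat >> fit.py <<'E'
def sf(P=None):
    "TCP and y axis in the stand frame"
    p=np.load('stand.npy');s=r.get_state();c,n=np.cos(p[2]),np.sin(p[2]);A=np.array([[c,n],[-n,c]])
    T=R.from_quat(s['eef_rot']).as_matrix();return np.r_[A@(s['tool_pos'][:2]-p[:2]),s['tool_pos'][2]],A@T[:2,1],T[2]
E
python3 -c "
from fit import *
print(*sf())"
```

```text
[0.0354 0.0544 0.2712] [1.     0.0007] [ 0.0014 -0.0045 -1.    ]
```

Call:
play_rows(translation=[[0, 0, 0.023], [0, 0, 0.022], [0, 0, 0.022], [0, 0, 0], [0, -0.009, 0], [0, -0.009, 0], [0, -0.009, 0], [0, -0.009, 0], [0, -0.009, 0], [0, -0.009, 0], [0, -0.009, 0], [0, -0.005, 0], [0, -0.003, 0], [0, 0, 0], [0, 0, 0]], delta_rot=[[0, 0, 0], [0, 0, 0], [0, 0, 0], [0, 0, 0], [0, 0, 0], [0, 0, 0], [0, 0, 0], [0, 0, 0], [0, 0, 0], [0, 0, 0], [0, 0, 0], [0, 0, 0], [0, 0, 0], [0, 0, 0], [0, 0, 0]], grip=[1, 1, 1, 1, 1, 1, 1, 1, 1, 1, 1, 1, 1, 1, 1])

```text
clock: 8.3
tool_pos: [0.4435, -0.0607, 0.2055]
eef_rot: [0.616, 0.787, -0.001, -0.001]
contact_force: [1.0, -0.3, 0.4]
opening: 1.001
finger_force: 0.5
```

```bash
python3 -c "
from fit import *
print(*sf());print(r.get_state()['contact_force'])"
```

```text
[-0.0351  0.0536  0.2055] [ 1.     -0.0007] [ 0.0004 -0.0016 -1.    ]
[ 0.9958 -0.2972  0.449 ]
```

Call:
play_rows(translation=[[0, 0.01, 0], [0, 0, -0.02], [0, 0, -0.04], [0, 0, -0.04], [0, 0, -0.03], [0.04, 0.01, 0], [0.04, 0.01, 0], [0.04, 0.01, 0], [0.054, 0.01, 0], [0, 0, 0], [0, 0, 0], [0, 0, 0], [0, 0, 0]], delta_rot=[[0, 0, 0], [0, 0, 0], [0, 0, 0], [0, 0, 0], [0, 0, 0], [0, 0, 0], [0, 0, 0], [0, 0, 0], [0, 0, 0], [0, 0, 9], [0, 0, 9], [0, 0, 9.7], [0, 0, 0]], grip=[1, 1, 1, 1, 1, 1, 1, 1, 1, 1, 1, 1, 1])

```text
clock: 9.93
tool_pos: [0.4505, 0.1206, 0.3355]
eef_rot: [0.786, 0.618, -0.001, -0.0]
contact_force: [0.2, -0.5, -0.2]
opening: 1.002
finger_force: 0.0
```

Run:
```python
from fit import *
s=r.get_state();print(s['q'].round(2),s['tool_pos'])
cal=r.get_calibration('wrist');pickle.dump(cal,open('w3.pkl','wb'))
w=snap('wrist','w3');t=snap('scene','s3')
a=cv2.resize(w[:256,256:],(512,512));b=cv2.resize(t[150:310,270:360],(288,512),interpolation=cv2.INTER_CUBIC)
cv2.imwrite('pics/c3.png',np.hstack([a,b]))
for t in ['clip','clip_grip']:
    print(t,[(np.round(d['point'],3),round(d['confidence'],2)) for d in r.look_for('wrist',t)])
```

```text
[-0.49  0.44  0.19  2.   -0.13  0.72 -0.46] [0.4505 0.1206 0.3355]
clip [(array([0.47 , 0.18 , 0.087]), 0.76), (array([0.401, 0.148, 0.033]), 0.66), (array([ 0.49 , -0.077,  0.098]), 0.41)]
clip_grip [(array([0.465, 0.178, 0.088]), 0.91), (array([0.4  , 0.149, 0.034]), 0.78)]
```

View pics/c3.png

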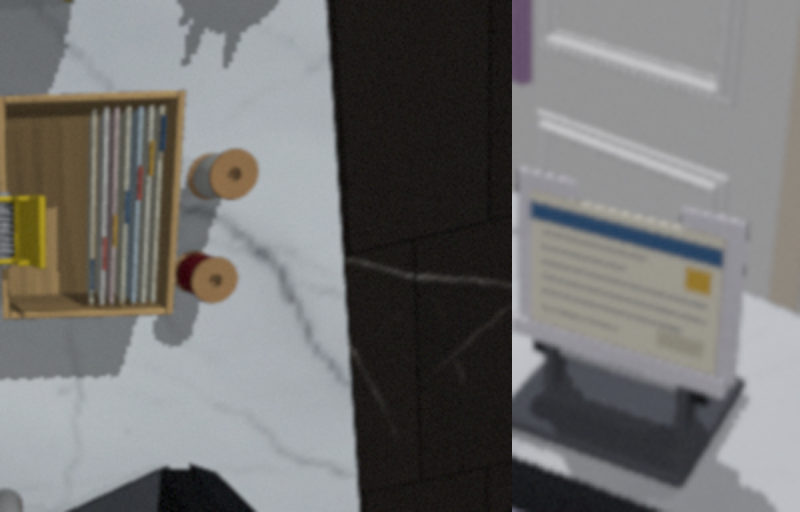

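The plate now looks upright in the scene crop, and the box is nearly square to the wrist view. I'll compute the lean and zoom in on the clip.

Run:
```python
from fit import *
cs=r.get_calibration('scene');p=np.load('stand.npy')
S=np.array([(10,170),(235,216),(66,180),(168,211),(20,202),(213,248)])/3.2+[270,150]
f=lambda a:np.concatenate([proj('',stand([*p[:3],a[0]],*m),cs)-q for m,q in zip(M,S)])
o=least_squares(f,[0.],loss='soft_l1');print('lean',o.x,f(o.x).reshape(-1,2).round(1))
w=cv2.imread('pics/w3.png')[70:190,200:300];t=cv2.imread('pics/s3.png')[180:250,180:260]
cv2.imwrite('pics/c4.png',np.hstack([cv2.resize(w,(400,480),interpolation=cv2.INTER_CUBIC),cv2.resize(t,(400,350),interpolation=cv2.INTER_CUBIC)[:480] if 0 else cv2.copyMakeBorder(cv2.resize(t,(400,350),interpolation=cv2.INTER_CUBIC),0,130,0,0,cv2.BORDER_CONSTANT)]))
```

```text
lean [0.0137] [[-2.  -2.2]
 [-0.1  1.1]
 [-1.2 -0.9]
 [-0.4 -2.6]
 [-0.8 -4.9]
 [-0.8 -3.9]]
```

View pics/c4.png

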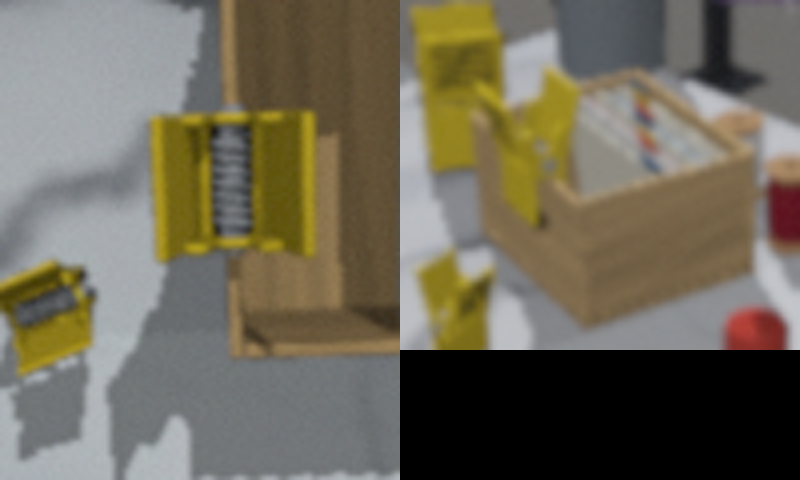

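Run:
```python
from fit import *
cs=r.get_calibration('scene');cw=pickle.load(open('w3.pkl','rb'))
C=[(-.0205,.018,.039),(-.0205,-.018,.039),(.0205,.018,.039),(.0205,-.018,.039)]
W=np.array([(153,119),(162,260),(315,112),(313,255)])/4+[200,70]
S=np.array([(77,80),(109,111),(147,68),(178,98)])/5+[180,180]
def mod(p,m): c,n=np.cos(p[3]),np.sin(p[3]); return np.array([p[0]+c*m[0]-n*m[1],p[1]+n*m[0]+c*m[1],p[2]+m[2]])
f=lambda p:np.concatenate([np.r_[proj('',mod(p,m),cw)-w,(proj('',mod(p,m),cs)-q)] for m,w,q in zip(C,W,S)])
o=least_squares(f,[.465,.178,.075,-.24],loss='soft_l1');print(o.x,f(o.x).reshape(-1,4).round(1))
np.save('clip.npy',o.x)
# box rim corners (outer) w3 half-crop scale2 offset (256,0)
B=[(.05,.06),(.05,-.06)];BW=np.array([(184,92),(171,314)])/2+[256,0]
g=[ (lambda e,d:e+d*(.07-e[2])/d[2])(*ray('',u,cw)) for u in BW];v=g[0]-g[1];print(g,np.linalg.norm(v),'box yaw',np.arctan2(-v[0],v[1]))
T=R.from_quat(r.get_state()['eef_rot']).as_matrix();print('tool y az',np.arctan2(T[1,1],T[0,1]),rel([*o.x[:2],o.x[2]+.026+.045]))
```

```text
[ 0.4693  0.1776  0.067  -0.2044] [[-0.3 -0.6 -0.8  1.5]
 [-0.8  0.6 -0.7  0.6]
 [ 0.3 -0.4  0.3 -0. ]
 [ 1.1  0.5  0.9 -1. ]]
[array([0.5776, 0.2239, 0.07  ]), array([0.5531, 0.1077, 0.07  ])] 0.11871385870348156 box yaw -0.20759604344299343
tool y az -0.23886262714384854 [0.06   0.0046 0.1976]
```

Call:
play_rows(translation=[[0, 0, 0], [0.03, 0.002, 0.0], [0.03, 0.002, 0.03], [0, 0, 0.045], [0, 0, 0.04], [0, 0, 0], [0, 0, 0]], delta_rot=[[0, 0, -1.9], [0, 0, 0], [0, 0, 0], [0, 0, 0], [0, 0, 0], [0, 0, 0], [0, 0, 0]], grip=[1, 1, 1, 1, 1, 1, 1])

```text
clock: 11.0
tool_pos: [0.4678, 0.1783, 0.2218]
eef_rot: [0.777, 0.63, 0.001, 0.0]
contact_force: [0.9, 0.3, -0.0]
opening: 1.002
finger_force: 0.0
```

Run:
```python
from fit import *
cw=r.get_calibration('wrist');pickle.dump(cw,open('w4.pkl','wb'))
w=snap('wrist','w4')
cv2.imwrite('pics/c5.png',cv2.resize(w[170:320,160:360],(800,600),interpolation=cv2.INTER_CUBIC))
print(r.get_state()['tool_pos'],*[(np.round(d['point'],3),round(d['confidence'],2)) for d in r.look_for('wrist','clip')])
```

```text
[0.468  0.1784 0.2222] (array([0.399, 0.148, 0.033]), 0.87) (array([0.52 , 0.308, 0.048]), 0.58) (array([0.468, 0.18 , 0.089]), 0.57)
```

View pics/c5.png

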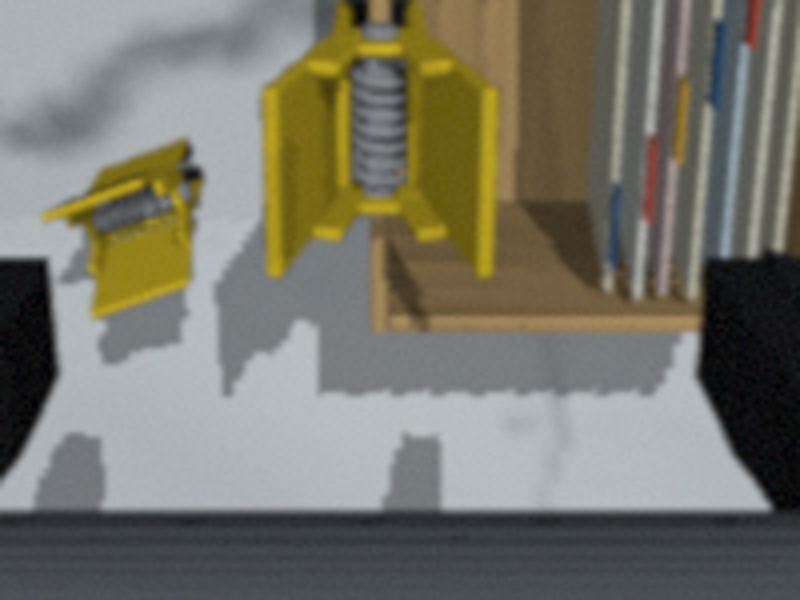

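The clip is centred between the fingers and square to them. Its handle-top corners are at crop (263,88), (268,276), (497,88) and (493,276). The small clip on the left is clear of the fingers' path.

Run:
```python
from fit import *
c3=pickle.load(open('w3.pkl','rb'));c4=pickle.load(open('w4.pkl','rb'))
C=[(-.0205,.018,.039),(-.0205,-.018,.039),(.0205,.018,.039),(.0205,-.018,.039)]
W3=np.array([(153,119),(162,260),(315,112),(313,255)])/4+[200,70]
W4=np.array([(263,88),(268,276),(497,88),(493,276)])/4+[160,170]
def mod(p,m): c,n=np.cos(p[3]),np.sin(p[3]); return np.array([p[0]+c*m[0]-n*m[1],p[1]+n*m[0]+c*m[1],p[2]+m[2]])
f=lambda p:np.concatenate([np.r_[proj('',mod(p,m),c3)-w,(proj('',mod(p,m),c4)-q)] for m,w,q in zip(C,W3,W4)])
o=least_squares(f,[.465,.178,.075,-.24],loss='soft_l1');print(o.x,f(o.x).reshape(-1,4).round(1))
np.save('clip.npy',o.x)
T=R.from_quat(r.get_state()['eef_rot']).as_matrix();print('tool y az',np.arctan2(T[1,1],T[0,1]),rel([*o.x[:2],o.x[2]+.026+.045]))
```

```text
[ 0.4686  0.1773  0.0693 -0.207 ] [[-1.  -0.2 -0.2 -0.4]
 [-1.5  1.2  0.  -0. ]
 [-0.1  0.1  0.8 -0.5]
 [ 0.7  1.2  0.3 -0.1]]
tool y az -0.20764020786635742 [-0.0012  0.0005  0.082 ]
```

Call:
play_rows(translation=[[-0.001, 0, 0.03], [0, 0, 0.03], [0, 0, 0.018], [0, 0, 0], [0, 0, 0], [0, 0, 0], [0, 0, 0], [0, 0, 0], [0, 0, 0], [0, 0, 0], [0, 0, 0], [0, 0, 0], [0, 0, 0]], delta_rot=[[0, 0, 0], [0, 0, 0], [0, 0, 0], [0, 0, 0], [0, 0, 0], [0, 0, 0], [0, 0, 0], [0, 0, 0], [0, 0, 0], [0, 0, 0], [0, 0, 0], [0, 0, 0], [0, 0, 0]], grip=[1, 1, 1, 1, -1, -1, -1, -1, -1, -1, -1, -1, -1], squeeze=28)

```text
clock: 12.72
tool_pos: [0.4677, 0.1772, 0.1445]
eef_rot: [0.777, 0.63, 0.001, 0.0]
contact_force: [-2.1, -0.2, 20.0]
opening: 0.246
finger_force: 28.0
```

Call:
play_rows(translation=[[0, 0, -0.005], [0, 0, -0.01], [0, 0, -0.02], [0, 0, -0.03], [0, 0, -0.035], [0, 0, -0.035], [0, 0, 0], [0, 0, 0]], delta_rot=[[0, 0, 0], [0, 0, 0], [0, 0, 0], [0, 0, 0], [0, 0, 0], [0, 0, 0], [0, 0, 0], [0, 0, 0]], grip=[-1, -1, -1, -1, -1, -1, -1, -1])

```text
clock: 13.72
tool_pos: [0.4663, 0.1772, 0.2772]
eef_rot: [0.777, 0.63, -0.001, -0.0]
contact_force: [-0.8, 0.3, 0.4]
opening: 0.243
finger_force: 28.0
```

Run:
```python
from fit import *
cw=r.get_calibration('wrist');pickle.dump(cw,open('w5.pkl','wb'))
w=snap('wrist','w5');s=snap('scene','s5');d=r.look_for('scene','clip')
print([(np.round(q['point'],3),round(q['confidence'],2)) for q in d],r.get_state()['tool_pos'])
k=max(d,key=lambda q:q['point'][2])['point'];u,v=proj('scene',k).astype(int)
a=cv2.resize(w[190:310,190:320],None,fx=3.4,fy=3.4,interpolation=cv2.INTER_CUBIC)
t=cv2.resize(s[v-40:v+40,u-35:u+35],None,fx=5,fy=5,interpolation=cv2.INTER_CUBIC);print(u,v,a.shape,t.shape)
H=max(a.shape[0],t.shape[0]);P=lambda i:cv2.copyMakeBorder(i,0,H-i.shape[0],0,0,cv2.BORDER_CONSTANT)
cv2.imwrite('pics/c6.png',np.hstack([P(a),P(t)]))
```

```text
[(array([0.518, 0.309, 0.068]), 0.9), (array([0.46, 0.17, 0.21]), 0.86), (array([0.397, 0.143, 0.032]), 0.72)] [0.4662 0.1771 0.2766]
201 159 (408, 442, 3) (400, 350, 3)
```

View pics/c6.png

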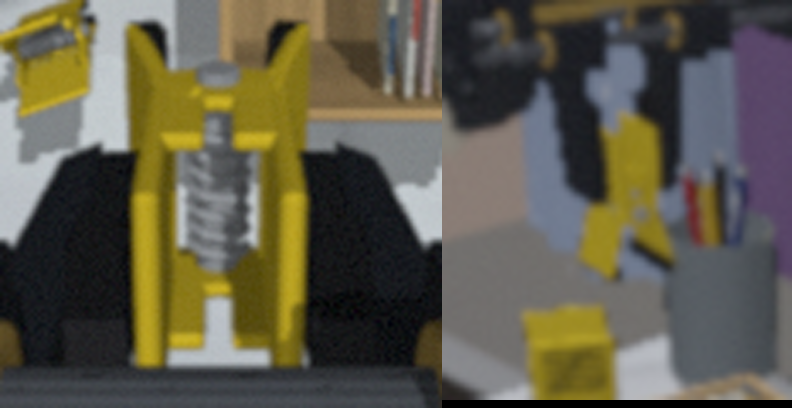

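The clip is held fully open and centred between the fingers: its handle tops in the wrist crop span columns 133–307, which puts the pivot about 71.5 mm below the TCP. Next I'll carry it to hover over the ticket.

Call:
play_rows(translation=[[0, 0, -0.035], [-0.045, 0.014, 0], [-0.045, 0.014, 0], [-0.045, 0.014, 0], [-0.045, 0.014, 0], [-0.045, 0.014, 0], [-0.044, 0.014, 0], [0, 0, 0], [0, 0, 0], [0, 0, 0], [0, 0, 0], [0, 0, 0]], delta_rot=[[0, 0, 0], [0, 0, 0], [0, 0, 0], [0, 0, 0], [0, 0, 0], [0, 0, 0], [0, 0, 0], [0, 0, -8.6], [0, 0, -8.6], [0, 0, -8.6], [0, 0, 0], [0, 0, 0]], grip=[-1, -1, -1, -1, -1, -1, -1, -1, -1, -1, -1, -1])

```text
clock: 15.38
tool_pos: [0.4934, -0.1033, 0.3122]
eef_rot: [0.617, 0.787, -0.0, -0.0]
contact_force: [-0.1, -0.2, -0.3]
opening: 0.244
finger_force: 28.0
```

Run:
```python
from fit import *
print(*sf())
cw=r.get_calibration('wrist');pickle.dump(cw,open('w6.pkl','wb'))
w=snap('wrist','w6');s=snap('scene','s6')
a=cv2.resize(w[60:260,170:330],None,fx=3,fy=3,interpolation=cv2.INTER_CUBIC)
t=cv2.resize(s[130:280,275:355],None,fx=4,fy=4,interpolation=cv2.INTER_CUBIC)
p=np.load('stand.npy')
for m in [(.112,.063,-.0035),(.124,.075,0),(.124,.034,0)]:
    for l in(0,.05): print(m,l,((proj('',stand([*p[:3],l],*m),cw)-[170,60])*3).round(1))
cv2.imwrite('pics/c7.png',np.hstack([a,t]))
```

```text
[0.0031 0.0001 0.3122] [ 1.     -0.0031] [ 0.0005 -0.001  -1.    ]
(0.112, 0.063, -0.0035) 0 [242.2 176.6]
(0.112, 0.063, -0.0035) 0.05 [263.5 176.5]
(0.124, 0.075, 0) 0 [255.6 129.9]
(0.124, 0.075, 0) 0.05 [280.6 129.8]
(0.124, 0.034, 0) 0 [255.9 293.9]
(0.124, 0.034, 0) 0.05 [279.7 293.7]
```

View pics/c7.png

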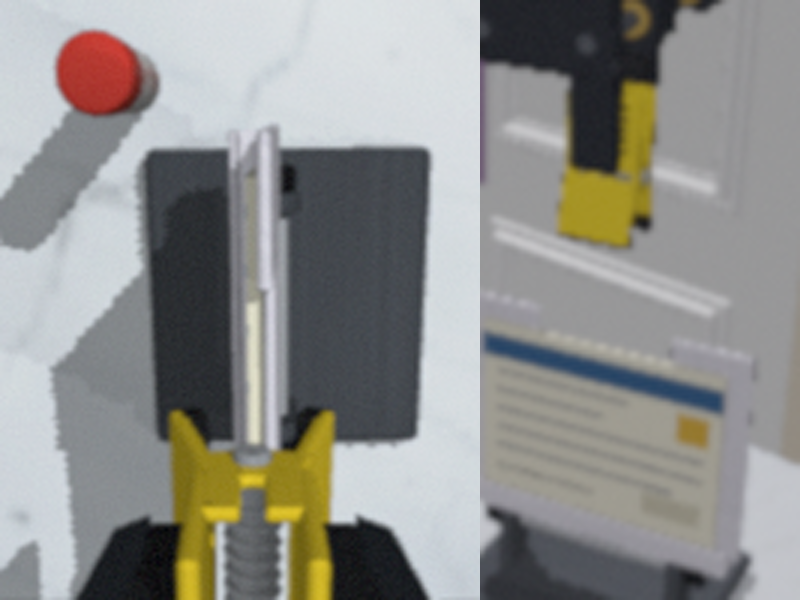

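The plate top is at crop column 270, so it leans about 0.025 rad. The ticket at column 255 is centred under the clip's gape (172–333). I'll lower it straight down.

Call:
play_rows(translation=[[0, 0, 0.014], [0, 0, 0.014], [0, 0, 0.012], [0, 0, 0.012], [0, 0, 0.01], [0, 0, 0.008], [0, 0, 0], [0, 0, 0], [0, 0, 0], [0, 0, 0]], delta_rot=[[0, 0, 0], [0, 0, 0], [0, 0, 0], [0, 0, 0], [0, 0, 0], [0, 0, 0], [0, 0, 0], [0, 0, 0], [0, 0, 0], [0, 0, 0]], grip=[-1, -1, -1, -1, -1, -1, -1, -1, -1, -1])

```text
clock: 16.73
tool_pos: [0.4937, -0.1033, 0.243]
eef_rot: [0.616, 0.787, 0.0, 0.0]
contact_force: [-0.2, 0.6, -0.1]
opening: 0.242
finger_force: 28.0
```

Run:
```python
from fit import *
print(*sf(),r.get_state()['contact_force'],r.get_state()['opening'])
w=snap('wrist','w7');s=snap('scene','s7')
# ticket/plate columns in wrist picture vs model, without viewing: silhouettes
cw=r.get_calibration('wrist');p=np.load('stand.npy')
for n in('clip','board'):
  for k in('wrist','scene'):
    for d in r.silhouettes(k,n)[:3]:
        y,x=np.nonzero(d['pixels']);print(n,k,round(d['confidence'],2),x.min(),x.max(),y.min(),y.max(),x.mean().round(1),y.mean().round(1))
for l in(0,.025,.05): print(l,[proj('',stand([*p[:3],l],.124,y,0),cw).round(1) for y in(.075,.054,.034)],'edge',proj('scene',stand([*p[:3],l],.112,0,-.0035)))
g=cv2.cvtColor(w,cv2.COLOR_BGR2GRAY)
for row in range(50,200,15): print(row,g[row,225:290:2])
T=sf()[0]
c,n=np.cos(p[2]),np.sin(p[2]);piv=r.get_state()['tool_pos']-[0,0,.0715]
print('pivot,tips in scene',proj('scene',piv),proj('scene',piv-[0,0,.034]))
```

```text
[0.0034 0.0001 0.243 ] [ 1.     -0.0006] [-0.0001  0.0006 -1.    ] [-0.2058  0.5833 -0.0776] 0.24194776752162342
clip wrist 0.76 226 280 196 297 253.4 246.6
clip wrist 0.19 243 267 102 335 254.9 165.8
clip scene 0.65 292 316 187 224 306.4 209.4
clip scene 0.65 183 200 180 213 190.8 194.9
clip scene 0.62 183 198 230 254 190.7 241.3
board wrist 0.78 242 267 102 336 254.7 167.4
board wrist 0.16 226 280 195 297 253.3 246.7
board scene 0.8 269 343 203 273 307.0 240.0
0 [array([255.3, 105.5]), array([255.3, 145.9]), array([255.3, 181.6])] edge [304.031  215.9223]
0.025 [array([261.3, 105.5]), array([261. , 145.9]), array([260.8, 181.6])] edge [304.6282 215.3124]
0.05 [array([267.2, 105.5]), array([266.7, 145.9]), array([266.3, 181.5])] edge [305.2202 214.7382]
50 [215 214 213 217 214 215 214 213 217 214 215 215 215 215 216 218 217 217
 218 218 220 218 220 220 218 213 211 212 218 220 221 219 220]
65 [210 211 212 211 213 214 213 215 215 215 215 215 213 215 214 212 215 215
 216 217 215 215 214 209 206 208 216 219 219 218 218 219 218]
80 [203 204 207 208 208 210 210 212 214 213 215 212 214 213
[... 410 characters left out ...]
33  99 102 132 186 215
 182 132  47  20  15  54  68  74  70  69  71  69  69  69  67]
140 [ 45  45  43  46  41  46  46  48  48  67 129 110 141 140 138 141 184 212
 182 134  95  83  70  67  69  72  70  71  70  71  69  69  70]
155 [ 47  44  44  44  43  46  41  47  50  63 129 109 140 142 137 145 185 211
 182 142 159 126  71  67  70  72  70  69  70  70  70  73  69]
170 [ 43  43  44  44  42  44  42  45  45  60 121 109 131 132 138 145 182 212
 193 155 158 122  75  69  71  73  71  71  69  70  67  71  72]
185 [ 43  42  43  45  44  41  44  42  50  49 109 112 129 199 219 194 138 178
 213 176 154 121  70  70  71  71  68  71  72  74  71  71  71]
pivot,tips in scene [305.0326 206.3635] [304.2085 222.0565]
```

The ticket line is at wrist column 253 against the clip's centre at 253, the lean is about 0.015 rad, and there is no contact force. The scene view puts the jaw tips below the edge and the pivot above it, so I'm handing in.

```bash
python3 -c "
from plant import r
print(r.finish_job())"
```

```text
the job is handed in; nothing more can be done
None
```

I handed the job in with the plate upright (about 0.015 rad lean) and the middle-sized clip still held wide open over the ticket's edge. The measurements showed it centred and touching nothing, but the hand-in returned no verdict.

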